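Lock the mast base's levelling screw

ROBOT

A 7-joint arm with a two-finger parallel gripper is mounted at the origin on the work surface. World frame = base frame: x ahead of the robot, y to its left, z up, the work surface at z = 0. Lengths are in m, angles in rad, forces in N, time in s.
With the tool pointing down it reaches from about 0.35 to 0.9 m from the base axis. Payload 7.2 kg.
Tool frame: the origin (TCP) lies at the very end of the fingers, on their centre line; the grasp point (between the pads) lies 19 mm behind it (robot.pinch_z is the z of the grasp point in the tool frame, in m); z points along the fingers, y is the line along which they close (so a half turn about z gives the same grasp; the last joint's range is limited). The gripper opens to 85 mm and grips with 20 to 120 N. Pads are 22 mm wide; open, the fingers measure 114 mm over their backs; the gripper's body (76 mm by 85 mm) begins 54 mm behind the grasp point. The pads swing forward as they close: fully open they stand 13 mm farther back than shut.
Start: joints at [-1.264, 0.411, -0.013, 1.596, 0.006, 1.134, -0.082], TCP at [0.229, 0.582, 0.231] pointing down, gripper open.
Joint ranges: [-2.95, 2.95], [-0.29, 1.99], [-1.47, 1.44], [0.14, 2.54], [-1.03, 4.17], [0.13, 1.85], [-2.86, 2.86]. Speed limits (rad/s): [2.39, 2.39, 3.01, 3.01, 3.14, 3.14, 3.14].

INTERFACE

Orientations are given as a unit quaternion [w, x, y, z].
In Python, from bench import robot gives the robot as it stands. The module is installed in compiled form; this text tells all that it offers.
- The arm moves only by the tool drive_tool, never from a script. Its argument "series" is a list of rows, each a list of 7 numbers: the opening, from 0 (shut) to 1 (fully open), then the shift along the tool's x, y, z in m, then the turn, a rotation vector about the tool's x, y, z in degrees. A call has 1 to 20 rows; each row shifts and turns the commanded pose from where the row before left it, along the tool's axes as they then stand; what a row does not reach is not made up. A row lasts 1/12 s, in which the tool goes at most 41.7 mm and 7.16 degrees, less where a joint would pass 70% of its speed; a pose out of reach is approached as far as the arm can. A call is refused whole if a number of a shift passes 0.0417 or a number of a turn 7.16, either way. A call with a gripper value outside its range is refused whole. The fingers move at their own pace and stop on an object; "grip_force" is the grip in N (left out, the last holds). Time passes only in rows, so rows that do not move let the fingers close. It gives the time, the measured TCP pose, the force, the opening and the grip force at its end, in the units of the state.
- robot.get_obs(): the state, without advancing time (a new reading comes with each control period).
- robot.capture(name): name is "scene" or "top"; returns the picture (400x640x3 uint8, red, green, blue); there is no depth.
- robot.camera_model(name): a dict with "fx", "fy", "cx", "cy" (pixels), "origin" and "attitude" of the camera in the world. Camera axes: x right, y up, looking along -z (the intrinsics and any distortion apply to the point x, -y, -z); pixel columns grow to the right and rows downward; lengths in m; the calibration is good to about 2 mm. A picture is of the moment at which its call begins. camera_model takes no time and is no camera call.
- robot.sign_off(): hands the job in; it is judged then, once.
The state is a dict: "time_s": time; "q": joint angles; "qd": joint speeds; "joint_torque": joint torques, N m; "ee_pos": TCP position; "orientation": TCP orientation; "force": force on the tool from outside, world axes, zero at the start; "ft_torque": the same for the moment, N m; "gripper_width": finger opening in m; "grasp_force": force on a finger pad.
Only numpy, scipy, OpenCV 4.12 (cv2) and the standard library are available. Lean on these libraries where they do the work, as an engineer would, in place of code of your own. Each camera call takes 0.05 s, during which the arm holds its last target. There are 200 camera calls.

TASK

The levelling screw of the antenna mast base is set, but the big hexagon locknut on top of it is slack, and the screw turns with the nut unless it is held. Push the steel bar right through the drilled head of the screw, so that its end stands well out on the far side and the bar braces against the bracket, then turn the locknut clockwise until it is fully tight, without the screw being carried round beyond the little it rocks before the bar braces. Leave the bar in the head and the other things on the bench where they are.

Things in the scene. Friction and masses are not known exactly. Their poses are not given: they have to be found in the camera images.
- mast_base: Grey-green painted welded steel antenna mast base, fixed to the bench, 240 long x 200 wide x 110 mm high, standing on a cross beam with two pads at one end and on one vertical levelling screw in a folded bracket at the other. Origin on the bench on the screw's axis; x points outboard (from mast socket to screw), y along the cross beam and through the bracket's two open ends, z up.
- bracket_top (a point): Middle of the top of the bracket's shelf, on the screw's axis, 80 mm above the bench; axes as the base's. The shelf spans x +-34, y +-60 mm, 10 mm thick. A cheek hangs from it on either side (inner faces x = +-26 mm, down to 14 mm above the bench). Both ends in y are open, but there (y = +-52 to 60 mm) the cheeks' edges are turned in, leaving a mouth 36 mm wide (x +-18 mm).
- mast_socket (a point): Centre of the top of the square mast socket (60 x 60 mm tube, open on top), 110 mm above the bench and 125 mm inboard (-x) of the screw; axes as the base's. Behind it, 30 to 80 mm farther in -x, lies the cross beam, y +-100 mm, its top 65 mm above the bench with two bolt heads to 73 mm.
- jack_screw (a joint): Rotation of the levelling screw about its vertical axis in the base, rad, clockwise from above positive; 0 when its hole is parallel to the base's y (square in the bracket). It starts within 0.1 of 0, turns easily (0.06 N m) and has no stop. With the bar in, it turns about 0.15 to 0.3 rad either way before the bar bears on the bracket's mouth.
- screw_hole (a point): Centre of the hole drilled right through the screw's steel head, 40 mm above the bench on the screw's axis. Its axes turn with the screw: the hole runs along y, z is up. Hole round, 18 mm across, 40 mm long (y +-20 mm), both ends open; the head is 34 mm wide in x and reaches 20 mm above and below this point.
- locknut (a joint): Turn of the locknut on the screw, rad, clockwise from above positive (right-hand thread). It starts slack at 0.15 to 0.6; at 1.40 it is hard down on its washer and stops. Its stiff thread takes 0.25 N m to turn on the screw and stays where left. The nut's rotation relative to the base is this plus the screw's.
- nut_mid (a point): Centre of the hexagon steel locknut, on the screw's axis, 94.5 mm above the bench: 46 mm across flats, from 83.5 to 105.5 mm above the bench. Axes turn with the nut: a pair of flats faces +-x, the others every 60 degrees; z up. Under it a washer 58 mm across on the shelf, top at 82.5 mm; the screw's 29 mm shank stands up through it to 116 mm.
- bar: Plain round steel bar, 14 mm diameter, 200 mm long, about 0.23 kg, lying loose and clear on the bench on the robot's right of the base. Origin at mid-length, 7 mm from the bar's axis (on its underside at the start); x along the bar towards the nose, whose last 30 mm tapers to 5 mm diameter. Mass centre 5 mm to the tail side of mid-length.
- bar_nose (a point): Tip of the bar's tapered nose, on the bar's axis, 100 mm from mid-length.
- bar_tail (a point): Centre of the bar's flat tail end, 100 mm from mid-length; the last 15 mm carries three dark grooves.
- level: Bystander: aluminium spirit level, 200 x 22 x 45 mm, standing on its long edge. Origin at the centre of its underside.
- desk_mic: Bystander: black desk microphone, base 105 x 130 mm, 182 mm high. Origin at the centre of its underside.
- mast_clamp: Bystander: steel U-bolt mast clamp, plate 45 x 110 mm flat on the bench with the bow standing up, 88 mm high. Origin at the centre of its underside.

How it is judged:
On the way, in this order (a step that is already met when the one before it is completed fails the run):
1. the bar is through the hole in the screw's head, its nose or tail at least 30 mm past the hole's centre on each side, nut still slack (angle between the x axis of bar and the y axis of screw_hole, either way round below 0.25 rad and ((y of bar_nose in the frame of screw_hole above 0.03 m and y of bar_tail in the frame of screw_hole below -0.03 m) or (y of bar_tail in the frame of screw_hole above 0.03 m and y of bar_nose in the frame of screw_hole below -0.03 m)) and x of bar_nose in the frame of screw_hole between -0.025 and 0.025 m and z of bar_nose in the frame of screw_hole between -0.025 and 0.025 m and x of bar_tail in the frame of screw_hole between -0.025 and 0.025 m and z of bar_tail in the frame of screw_hole between -0.025 and 0.025 m and value of joint locknut below 1 rad), for 0.2 s.
2. the locknut is turned tight (at least 1.36 rad) with the bar still through the head (angle between the x axis of bar and the y axis of screw_hole, either way round below 0.25 rad and ((y of bar_nose in the frame of screw_hole above 0.03 m and y of bar_tail in the frame of screw_hole below -0.03 m) or (y of bar_tail in the frame of screw_hole above 0.03 m and y of bar_nose in the frame of screw_hole below -0.03 m)) and x of bar_nose in the frame of screw_hole between -0.025 and 0.025 m and z of bar_nose in the frame of screw_hole between -0.025 and 0.025 m and x of bar_tail in the frame of screw_hole between -0.025 and 0.025 m and z of bar_tail in the frame of screw_hole between -0.025 and 0.025 m and value of joint locknut above 1.36 rad), for 0.2 s.
At the end, for the whole second after the job is handed in: Locknut tight (above 1.36 of 1.40 rad), screw within 0.5 rad of square in its bracket, and the bar left at rest through the hole in its head: within 0.25 rad of the hole's axis, an end on each side at least 30 mm from the hole's centre, both within 25 mm of the axis sideways and in height (all of step 2 and value of joint jack_screw between -0.5 and 0.5 rad and linear speed of bar below 0.03 m/s); the robot touches nothing.
It fails at once if the levelling screw is carried round more than 0.5 rad (30 degrees) from square (value of joint jack_screw above 0.5 rad or value of joint jack_screw below -0.5 rad).
It fails at once if the spirit level, microphone or mast clamp is moved more than 30 mm (distance of any of level, desk_mic, mast_clamp from where it was at the start of the episode above 0.03 m).
It also fails if it takes over 64 s, if anything falls off the work surface, if the arm or the gripper's body presses on something with over 40 N, if the wrist force passes 120 N, or if a joint passes its speed limit or range.

## Working session

There is one attempt and no reset: what is moved stays moved. The work goes in short steps, Python scripts to look and compute and a tool call to move; the robot and the scene stay as the last step left them, time stands still between calls to the robot, and variables do not carry over. Pictures are saved under pics/ and viewed, at most 10 in all, crops included, and the job is handed in when it is done.

Besides the shell and the picture viewer there is one more tool, called after "Request:" in YAML: its name, and indented under it one key for each argument. drive_tool: Moves the arm, as the interface text tells. Its arguments: {"type":"object","properties":{"series":{"type":"array"},"grip_force":{"type":"number"}},"required":["series"]}

```bash
mkdir -p pics; cat > h.py <<'E'
import numpy as np, cv2
from bench import robot
from scipy.spatial.transform import Rotation as R
def cam(n):
    m=robot.camera_model(n); a=np.array(m['attitude'],float)
    Rm=a if a.shape==(3,3) else R.from_quat(a[[1,2,3,0]]).as_matrix()
    return m,Rm,np.array(m['origin'])
def ray(n,u,v,z):
    m,Rm,o=cam(n); d=Rm@np.array([(u-m['cx'])/m['fx'],-(v-m['cy'])/m['fy'],-1])
    return o+d*(z-o[2])/d[2]
def proj(n,p):
    m,Rm,o=cam(n); c=Rm.T@(np.array(p)-o); return m['cx']+m['fx']*c[0]/-c[2], m['cy']-m['fy']*c[1]/-c[2]
def save(n,f,crop=None,s=1):
    im=robot.capture(n)[:,:,::-1]
    if crop: im=im[crop[1]:crop[3],crop[0]:crop[2]]
    cv2.imwrite('pics/'+f,cv2.resize(im,None,fx=s,fy=s,interpolation=cv2.INTER_CUBIC))
def st():
    o=robot.get_obs(); q=np.array(o['orientation'])
    print(round(o['time_s'],2),np.round(o['ee_pos'],4),np.round(R.from_quat(q[[1,2,3,0]]).as_matrix(),3).tolist(),np.round(o['force'],1),o['gripper_width'],o['grasp_force'])
E
python3 - <<'E'
from h import *
save('top','t0.png');save('scene','s0.png')
for n in('top','scene'):print(robot.camera_model(n))
st();print(robot.pinch_z)
E
```

```text
{'fx': 384.58506783626115, 'fy': 384.58506783626115, 'cx': 323.74347848682976, 'cy': 201.74293811498268, 'origin': array([0.40806004, 0.01876248, 1.12896868]), 'attitude': array([-0.68800181, -0.07216804,  0.07797329,  0.71788958])}
{'fx': 519.6756731245958, 'fy': 519.6756731245958, 'cx': 323.85172671295595, 'cy': 199.86194629863016, 'origin': array([ 1.44196347, -0.71145582,  0.8608749 ]), 'attitude': array([0.81312658, 0.41952213, 0.19559885, 0.35294113])}
0.1 [0.2287 0.5812 0.2305] [[-0.931, 0.366, -0.0], [0.366, 0.931, -0.001], [-0.0, -0.001, -1.0]] [-0.2 -0.5  0.5] 0.0854266011335836 0.0
-0.0187
```

View pics/t0.png

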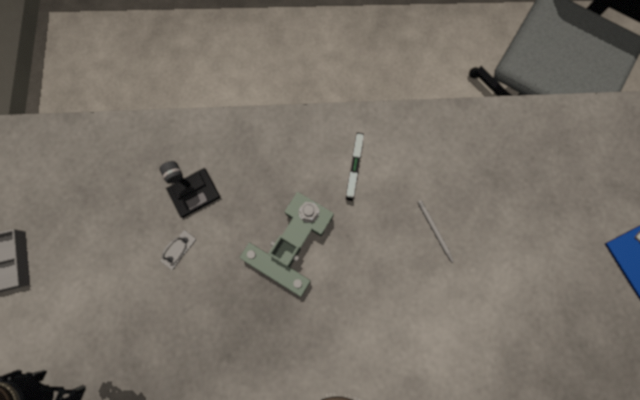

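View pics/s0.png

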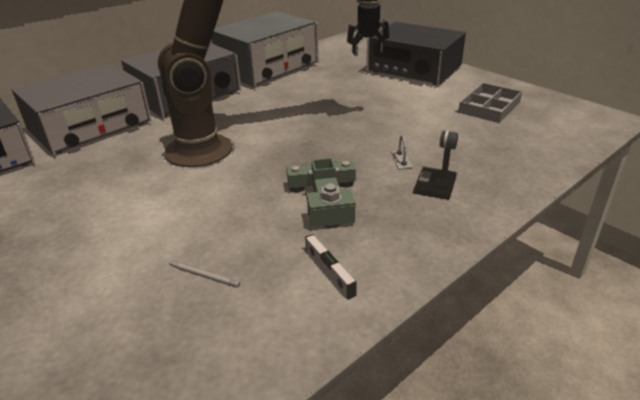

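The top view shows the nut at about (309,211), the bar from (419,203) to (451,261), and the level at (355,165) close to the bracket. I'll enlarge these areas.

```bash
python3 - <<'E'
from h import *
a=robot.capture('top')[:,:,::-1];b=robot.capture('scene')[:,:,::-1]
f=lambda im,x,y,w,h,s:cv2.resize(im[y:y+h,x:x+w],None,fx=s,fy=s,interpolation=cv2.INTER_CUBIC)
A=f(a,230,120,130,100*9//5,3.3);
cv2.imwrite('pics/a.png',np.hstack([f(a,235,185,105,120,5)[:600], f(a,405,195,54,120,5)]))
cv2.imwrite('pics/b.png',np.vstack([f(b,280,150,100,80,5)[:,:500],f(b,160,255,100,38,5)]))
E
```

```text
(no output)
```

View pics/a.png

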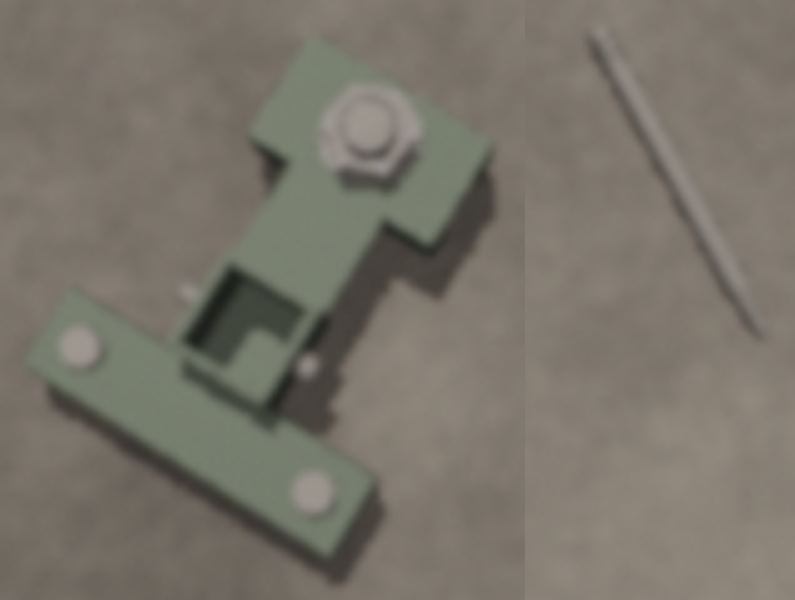

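View pics/b.png

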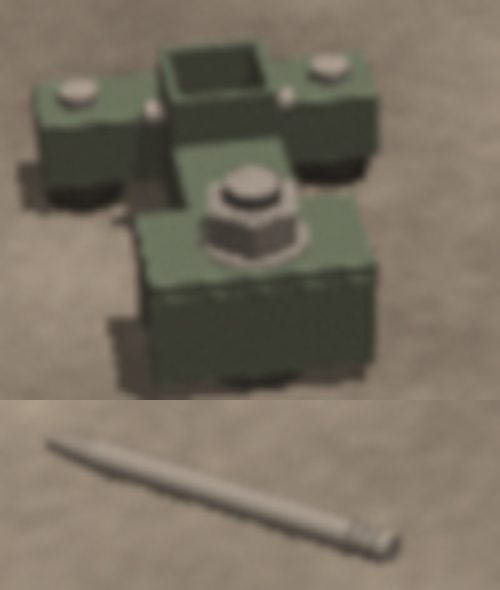

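The bar's nose is towards the robot, with the grooved tail farther away. The hole's −y mouth faces right and down in the top image, so I'll insert nose first from that side. Next: poses.

```bash
python3 - <<'E'
from h import *
P=lambda X,Y,z:ray('top',235+X/5,185+Y/5,z)
B=lambda X,Y,z:ray('top',405+(X-525)/5,195+Y/5,z)
S=lambda X,Y,z:ray('scene',280+X/5,150+Y/5,z)
S2=lambda X,Y,z:ray('scene',160+X/5,255+(Y-400)/5,z)
c=[P(318,35,.08),P(493,150,.08),P(432,243,.08),P(250,135,.08)]
print('shelf',np.round(c,4),'mean',np.mean(c,0))
print('screwtop',P(368,125,.116),S(252,183,.116))
b1,b2=P(80,347,.073),P(313,493,.073);print('bolts',b1,b2,S(78,90,.073),S(330,65,.073))
d=b1-b2;print('yaw from bolts y',np.degrees(np.arctan2(-d[0],d[1])))
d=c[0]-c[1];print('yaw edge',np.degrees(np.arctan2(-d[0],d[1])))
d=P(368,125,.116)-(b1+b2)/2;print('yaw x',np.degrees(np.arctan2(d[1],d[0])),np.linalg.norm(d[:2]))
t,n=B(597,30,.007),B(764,335,.007);print('bar',t,n,np.linalg.norm(t-n),np.degrees(np.arctan2(*(n-t)[[1,0]])))
t,n=S2(390,543,.007),S2(48,441,.007);print('bar',t,n,np.linalg.norm(t-n),np.degrees(np.arctan2(*(n-t)[[1,0]])))
E
```

```text
shelf [[ 0.6653  0.0745  0.08  ]
 [ 0.5957 -0.0205  0.08  ]
 [ 0.5454  0.0154  0.08  ]
 [ 0.6099  0.1138  0.08  ]] mean [0.6040738  0.04580324 0.08      ]
screwtop [0.60571327 0.04720319 0.116     ] [0.60870107 0.05077133 0.116     ]
bolts [0.49751589 0.20956    0.073     ] [0.4142221  0.08487365 0.073     ] [0.41769461 0.0893176  0.073     ] [0.50037676 0.21384534 0.073     ]
yaw from bolts y -33.74397429168185
yaw edge -36.242073373694566
yaw x -33.72114758984132 0.18015558317717542
bar [ 0.64039295 -0.28149881  0.007     ] [ 0.45642439 -0.36082315  0.007     ] 0.20034166683119378 -156.67505891369336
bar [ 0.63742856 -0.27481597  0.007     ] [ 0.46033304 -0.35641573  0.007     ] 0.1949906230364619 -155.26131220876468
```

Request:
drive_tool:
  series:
    - [0.6,-0.027,-0.0291,0,0,0,0]
    - [0.6,-0.027,-0.0291,0,0,0,0]
    - [0.6,-0.027,-0.0291,0,0,0,0]
    - [0.6,-0.027,-0.0291,0,0,0,0]
    - [0.6,-0.027,-0.0291,0,0,0,0]
    - [0.6,-0.027,-0.0291,0,0,0,0]
    - [0.6,-0.027,-0.0291,0,0,0,0]
    - [0.6,-0.027,-0.0291,0,0,0,0]
    - [0.6,-0.027,-0.0291,0,0,0,0]
    - [0.6,-0.027,-0.0291,0,0,0,0]
    - [0.6,-0.027,-0.0291,0,0,0,0]
    - [0.6,-0.027,-0.0291,0,0,0,0]
    - [0.6,-0.027,-0.0291,0,0,0,0]
    - [0.6,-0.027,-0.0291,0,0,0,0]
    - [0.6,-0.027,-0.0291,0,0,0,0]
    - [0.6,-0.027,-0.0291,0,0,0,0]
    - [0.6,-0.027,-0.0291,0,0,0,0]
    - [0.6,-0.027,-0.0291,0,0,0,0]
    - [0.6,-0.027,-0.0291,0,0,0,0]
    - [0.6,-0.027,-0.0291,0,0,0,0]

```text
time_s: 1.87
ee_pos: [0.5186, -0.1595, 0.2314]
orientation: [0.0, 0.186, 0.983, 0.0]
force: [2.2, 1.5, 0.8]
gripper_width: 0.0508
grasp_force: 0.0
```

Request:
drive_tool:
  series:
    - [0.6,-0.027,-0.0291,0,0,0,0]
    - [0.6,-0.027,-0.0291,0,0,0,0]
    - [0.6,-0.027,-0.0291,0,0,0,0]
    - [0.6,-0.027,-0.0291,0,0,0,0]
    - [0.6,0,0,0.02,0,0,-6.5]
    - [0.6,0,0,0.02,0,0,-6.5]
    - [0.6,0,0,0.02,0,0,-6.5]
    - [0.6,0,0,0.02,0,0,-6.5]
    - [0.6,0,0,0.02,0,0,-6.5]
    - [0.6,0,0,0.02,0,0,-6.5]
    - [0.6,0,0,0.01,0,0,-6.5]
    - [0.6,0,0,0,0,0,0]
    - [0.6,0,0,0,0,0,0]

```text
time_s: 2.95
ee_pos: [0.5758, -0.3055, 0.1009]
orientation: [-0.0, -0.206, 0.978, 0.0]
force: [0.4, -1.0, 0.8]
gripper_width: 0.0513
grasp_force: 0.0
```

```bash
python3 - <<'E'
from h import *
st();print(np.round(robot.get_obs()['q'],2))
a=robot.capture('top')[:,:,::-1];b=robot.capture('scene')[:,:,::-1]
f=lambda im,x,y,w,h,s:cv2.resize(im[y:y+h,x:x+w],None,fx=s,fy=s,interpolation=cv2.INTER_CUBIC)
cv2.imwrite('pics/c.png',np.hstack([f(a,390,180,80,100,5),f(b,160,210,80,100,5)]))
E
```

```text
2.95 [ 0.5758 -0.3055  0.1009] [[-0.915, -0.404, -0.001], [-0.404, 0.915, 0.001], [0.001, 0.001, -1.0]] [ 0.4 -1.   0.8] 0.051319991338793204 0.0
[ 0.2   0.6   0.31  1.67 -0.22  0.91  2.58]
```

View pics/c.png

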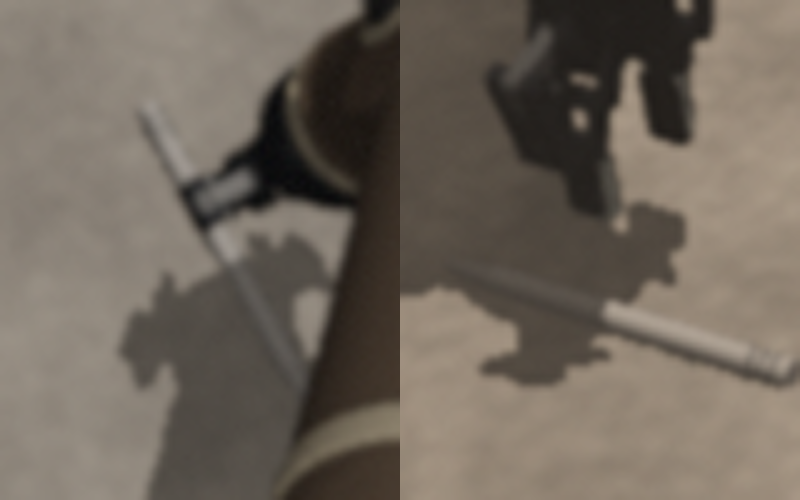

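The open fingers straddle the bar (top crop, about (200,200)). I'll go down and grip.

Request:
drive_tool:
  series:
    - [0.6,0,0,0.024,0,0,0]
    - [0.6,0,0,0.024,0,0,0]
    - [0.6,0,0,0.024,0,0,0]
    - [0.6,0,0,0.016,0,0,0]
    - [0.6,0,0,0.008,0,0,0]
    - [0.6,0,0,0,0,0,0]
    - [0,0,0,0,0,0,0]
    - [0,0,0,0,0,0,0]
    - [0,0,0,0,0,0,0]
    - [0,0,0,0,0,0,0]
    - [0,0,0,0,0,0,0]
    - [0,0,0,0,0,0,0]
    - [0,0,0,0,0,0,0]
    - [0,0,0,0,0,0,0]
  grip_force: 90

```text
time_s: 4.22
ee_pos: [0.5772, -0.3061, 0.0074]
orientation: [0.001, -0.208, 0.978, -0.001]
force: [-1.7, 0.5, 7.4]
gripper_width: 0.0088
grasp_force: 88.4
```

```bash
python3 - <<'E'
from h import *
st()
save('scene','d.png',(150,210,270,300),6)
E
```

```text
4.22 [ 0.5772 -0.3061  0.0074] [[-0.914, -0.407, 0.003], [-0.407, 0.914, -0.001], [-0.002, -0.002, -1.0]] [-1.7  0.5  7.4] 0.008791167057672947 88.4175968170166
```

View pics/d.png

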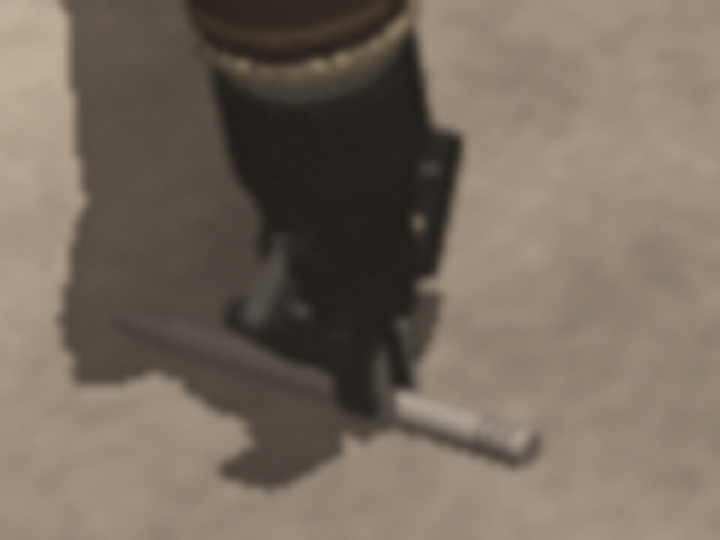

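The fingers hold the bar, but the reading is narrow (8.8 mm). I'll do a test lift.

Request:
drive_tool:
  series:
    - [0,0,0,-0.01,0,0,0]
    - [0,0,0,-0.02,0,0,0]
    - [0,0,0,-0.03,0,0,0]
    - [0,0,0,-0.03,0,0,0]
    - [0,0,0,0,0,0,0]
    - [0,0,0,0,0,0,0]

```text
time_s: 4.77
ee_pos: [0.5775, -0.3063, 0.0982]
orientation: [0.002, -0.208, 0.978, -0.001]
force: [0.1, 1.0, -2.6]
gripper_width: 0.0094
grasp_force: 88.5
```

```bash
python3 - <<'E'
from h import *
st()
save('scene','e.png',(150,180,270,280),6)
E
```

```text
4.77 [ 0.5775 -0.3063  0.0982] [[-0.913, -0.407, 0.005], [-0.407, 0.913, -0.002], [-0.003, -0.003, -1.0]] [ 0.1  1.  -2.6] 0.009373529035887174 88.45080256462097
```

View pics/e.png

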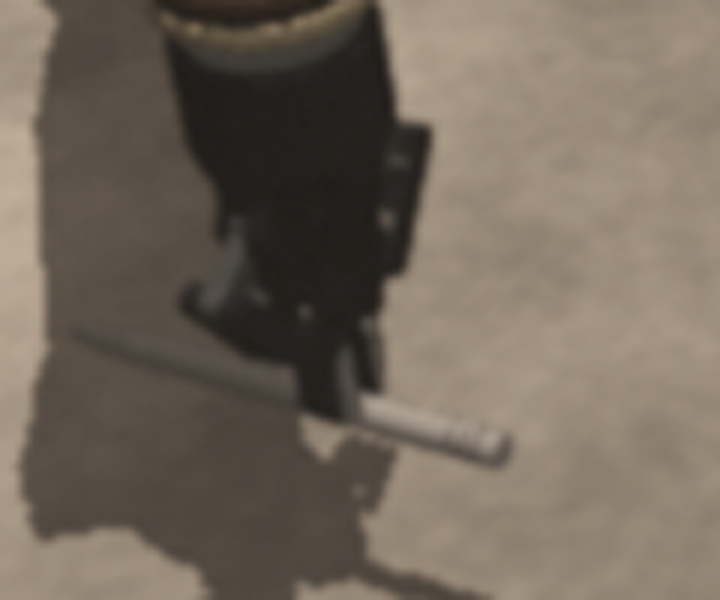

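The bar hangs in the grip: nose at about (162,235), tail at about (234,254). Intersecting these rays with the grip plane gives its tilt and height.

```bash
python3 - <<'E'
from h import *
m,Rm,o=cam('scene');p=np.array([.5775,-.3063,0]);x=np.array([-.9135,-.407,0]);n=np.array([-.407,.9135,0])
for X,Y in((500,446),(72,332)):
    u,v=150+X/6,180+Y/6
    d=Rm@np.array([(u-m['cx'])/m['fx'],-(v-m['cy'])/m['fy'],-1])
    P=o+d*(n@(p-o))/(n@d); print(P,'along',x@(P-p))
E
```

```text
[ 0.64229412 -0.27743168  0.10193872] along -0.0709388320127719
[ 0.46151242 -0.35797701  0.09668569] along 0.1269871933404522
```

The bar is held by the very fingertips, on its upper half (narrow reading, bar axis at TCP height). I'll lay it down and re-grip deeper.

Request:
drive_tool:
  series:
    - [0,0,0,-0.0,0,0,0]
    - [0,0,0,0.03,0,0,0]
    - [0,0,0,0.03,0,0,0]
    - [0,0,0,0.02,0,0,0]
    - [0,0,0,0.008,0,0,0]
    - [0,0,0,0.002,0,0,0]
    - [0,0,0,0,0,0,0]
    - [0.35,0,0,0,0,0,0]
    - [0.35,0,0,0,0,0,0]
    - [0.35,0,0,0,0,0,0]
    - [0.35,0,0,0,0,0,0]
    - [0.35,0,0,0,0,0,0]

```text
time_s: 5.82
ee_pos: [0.5759, -0.3054, 0.0047]
orientation: [-0.0, -0.208, 0.978, 0.0]
force: [0.7, 0.8, -0.8]
gripper_width: 0.0299
grasp_force: 0.0
```

Request:
drive_tool:
  series:
    - [0.35,0,0,0.003,0,0,0]
    - [0.35,0,0,0.003,0,0,0]
    - [0.35,0,0,0.0,0,0,0]
    - [0.35,0,0,0.0,0,0,0]

```text
time_s: 6.15
ee_pos: [0.5763, -0.3056, -0.0003]
orientation: [0.0, -0.208, 0.978, 0.0]
force: [-1.0, 0.9, 8.0]
gripper_width: 0.0296
grasp_force: 3.7
```

Request:
drive_tool:
  series:
    - [0.35,0,0,-0.001,0,0,0]
    - [0,0,0,0,0,0,0]
    - [0,0,0,0,0,0,0]
    - [0,0,0,0,0,0,0]
    - [0,0,0,0,0,0,0]
    - [0,0,0,0,0,0,0]
    - [0,0,0,0,0,0,0]

```text
time_s: 6.73
ee_pos: [0.5766, -0.3057, 0.0008]
orientation: [0.0, -0.208, 0.978, -0.0]
force: [-1.8, 0.8, 6.6]
gripper_width: 0.0104
grasp_force: 88.5
```

Request:
drive_tool:
  series:
    - [0,0,0,-0.02,0,0,0]
    - [0,0,0,-0.035,0,0,0]
    - [0,0,0,-0.035,0,0,0]
    - [0,0,0,-0.03,0,0,7.04]
    - [0,0,0,0,0,0,7.04]
    - [0,0,0,0,0,0,7.04]
    - [0,0,0,0,0,0,7.04]
    - [0,0,0,0,0,0,7.04]
    - [0,0,0,0,0,0,7.04]
    - [0,0,0,0,0,0,7.04]
    - [0,0,0,0,0,0,7.04]
    - [0,0,0,0,0,0,7.04]
    - [0,0,0,0,0,0,7.04]
    - [0,0,0,0,0,0,7.04]
    - [0,0,0,0,0,0,7.04]
    - [0,0,0,0,0,0,7.04]
    - [0,0,0,0,0,0,7.04]
    - [0,0,0,0,0,0,7.04]
    - [0,0,0,0,0,0,7.04]
    - [0,0,0,0,0,0,7.04]

```text
time_s: 8.4
ee_pos: [0.5758, -0.3051, 0.1194]
orientation: [-0.001, 0.743, 0.669, -0.0]
force: [0.4, 0.3, -1.8]
gripper_width: 0.0099
grasp_force: 88.1
```

Request:
drive_tool:
  series:
    - [0,0,0,0,0,0,7.04]
    - [0,0,0,0,0,0,7.04]
    - [0,0,0,0,0,0,7.04]
    - [0,0,0,0,0,0,7.04]
    - [0,0.022,-0.0343,0,0,0,0]
    - [0,0.022,-0.0343,0,0,0,0]
    - [0,0.022,-0.0343,0,0,0,0]
    - [0,0.022,-0.0343,0,0,0,0]
    - [0,0.022,-0.0343,0,0,0,0]
    - [0,0,0,0.025,0,0,0]
    - [0,0,0,0.025,0,0,0]
    - [0,0,0,0.02,0,0,0]
    - [0,0,0,0,0,0,0]
    - [0,0,0,0,0,0,0]
    - [0,0,0,0,0,0,0]

```text
time_s: 9.65
ee_pos: [0.4951, -0.1195, 0.051]
orientation: [0.0, 0.882, 0.47, 0.0]
force: [-0.5, 0.2, -2.4]
gripper_width: 0.01
grasp_force: 88.6
```

```bash
python3 - <<'E'
from h import *
st();print(np.round(robot.get_obs()['q'],2))
a=robot.capture('top')[:,:,::-1];b=robot.capture('scene')[:,:,::-1]
f=lambda im,x,y,w,h,s:cv2.resize(im[y:y+h,x:x+w],None,fx=s,fy=s,interpolation=cv2.INTER_CUBIC)
cv2.imwrite('pics/f.png',np.hstack([f(a,290,190,80,110,5),f(b,240,170,80,110,5)]))
E
```

```text
9.65 [ 0.4951 -0.1195  0.051 ] [[0.557, 0.83, 0.0], [0.83, -0.557, -0.001], [-0.0, 0.001, -1.0]] [-0.5  0.2 -2.4] 0.010032912140473485 88.59591007232666
[-0.56  0.66  0.96  2.08 -0.77  0.81  0.29]
```

View pics/f.png

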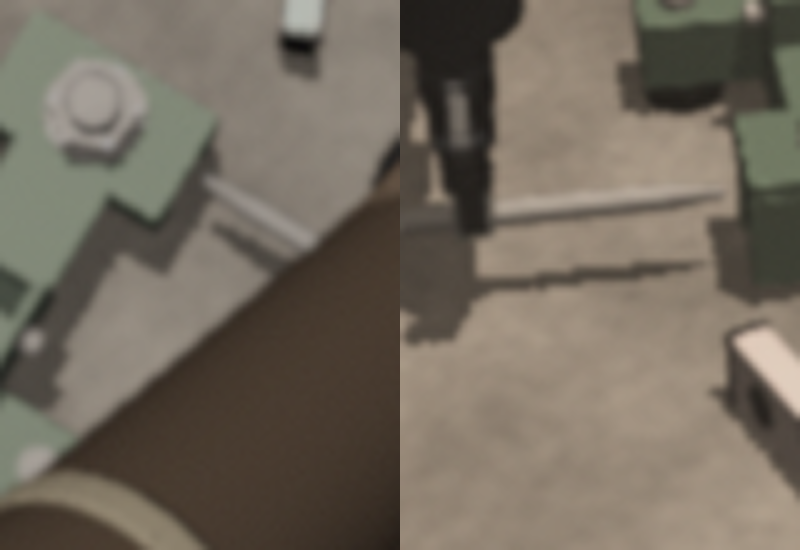

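Top view: nose at (331,226), shelf corners at (333,214) and (321,234). Scene view: nose at (304,209). Next: the bar's height and its lateral offset in the base frame.

```bash
python3 - <<'E'
from h import *
yv=np.array([.556,.831,0]);xv=np.array([.831,-.556,0])
p=np.array([.4951,-.1195,0]);m,Rm,o=cam('scene')
for X,Y in((722,193),(500,212)):
    u,v=240+(X-400)/5,170+Y/5
    d=Rm@np.array([(u-m['cx'])/m['fx'],-(v-m['cy'])/m['fy'],-1])
    P=o+d*(xv@(p-o))/(xv@d); print('scene nose',P,'along',yv@(P-p))
t=lambda X,Y,z:ray('top',290+X/5,190+Y/5,z)
S=t(95,103,.116);S2=ray('top',235+368/5,185+125/5,.116);print('screw',S,S2)
e=(t(215,118,.08)+t(155,222,.08))/2;print('edge mid rel screw x,y',xv@(e-S),yv@(e-S))
for P in(t(207,180,.056),t(310,240,.057)):print('bar pt rel screw x,y',xv@(P-S),yv@(P-S),P)
print('TCP rel top-screw',xv@(p-S),yv@(p-S))
# cross check: corners predicted
for sc in((.6057,.0472),(.607,.049),(.6087,.0508)):
  s=np.array([*sc,.08])
  print(sc,[np.round(proj('top',s+a*xv+b*yv),1) for a,b in((34,-60),(-34,-60))for a,b in((a/1e3,b/1e3),)],np.round(proj('scene',s+[0,0,.036]),1),np.round(proj('top',s+[0,0,.036]),1))
E
```

```text
scene nose [ 0.56951584 -0.00827777  0.05479478] along 0.13380087840436516
scene nose [ 0.50427385 -0.10578873  0.05774882] along 0.016494726823578373
screw [0.60403082 0.04618853 0.116     ] [0.60571327 0.04720319 0.116     ]
edge mid rel screw x,y -0.0006968248259548164 -0.05746515411860487
bar pt rel screw x,y 0.004047076112367532 -0.06930061705326272 [ 0.56885213 -0.01366859  0.056     ]
bar pt rel screw x,y 0.00487947923485675 -0.1360110471406065 [ 0.53244183 -0.06958472  0.057     ]
TCP rel top-screw 0.001601316772023319 -0.19825270434037173
(0.6057, 0.0472) [array([333.9, 213.3]), array([321.1, 234.1])] [328.6 186.7] [308.6 210. ]
(0.607, 0.049) [array([333.2, 212.8]), array([320.5, 233.6])] [329.5 186.6] [307.9 209.6]
(0.6087, 0.0508) [array([332.6, 212.2]), array([319.8, 233.1])] [330.4 186.6] [307.2 209. ]
```

The bar sits about 4 mm too far outboard and the nose droops about 1.4°. I'll correct both, lower to the hole height and enter the mouth.

Request:
drive_tool:
  series:
    - [0,0,-0.004,0.008,0,1.4,0]
    - [0,0,0,0.009,0,0,0]
    - [0,0.01,0,0,0,0,0]
    - [0,0.01,0,0,0,0,0]
    - [0,0.01,0,0,0,0,0]
    - [0,0.01,0,0,0,0,0]
    - [0,0.005,0,0,0,0,0]
    - [0,0.0,0,0,0,0,0]
    - [0,0,0,0,0,0,0]

```text
time_s: 10.5
ee_pos: [0.5169, -0.0785, 0.0344]
orientation: [-0.006, 0.882, 0.471, 0.011]
force: [-1.5, -0.7, -3.8]
gripper_width: 0.0102
grasp_force: 88.5
```

Request:
drive_tool:
  series:
    - [0,0.006,0,0,0,0,0]
    - [0,0.006,0,0,0,0,0]
    - [0,0.006,0,0,0,0,0]
    - [0,0,0,0,0,0,0]
    - [0,0,0,0,0,0,0]

```text
time_s: 10.92
ee_pos: [0.5269, -0.0636, 0.0348]
orientation: [-0.006, 0.882, 0.471, 0.011]
force: [-0.5, -0.3, -2.6]
gripper_width: 0.0104
grasp_force: 88.6
```

The nose is past the hole entrance with no contact. Continuing.

Request:
drive_tool:
  series:
    - [0,0.007,0,0,0,0,0]
    - [0,0.007,0,0,0,0,0]
    - [0,0.006,0,0,0,0,0]
    - [0,0,0,0,0,0,0]
    - [0,0,0,0,0,0,0]

```text
time_s: 11.33
ee_pos: [0.5382, -0.0467, 0.0352]
orientation: [-0.006, 0.882, 0.471, 0.011]
force: [-0.2, 0.2, -3.8]
gripper_width: 0.0103
grasp_force: 88.5
```

```bash
python3 - <<'E'
from h import *
st();print(robot.get_obs()['ft_torque'])
E
```

```text
11.33 [ 0.5382 -0.0467  0.0352] [[0.555, 0.831, 0.014], [0.831, -0.556, 0.02], [0.025, 0.0, -1.0]] [-0.2  0.2 -3.8] 0.01030287822459953 88.47615480422974
[-0.15497512 -0.01776111  0.02982622]
```

Request:
drive_tool:
  series:
    - [0,0.006,0,0.0003,0,0,0]
    - [0,0.006,0,0.0003,0,0,0]
    - [0,0.006,0,0.0003,0,0,0]
    - [0,0.006,0,0.0002,0,0,0]
    - [0,0.006,0,0.0002,0,0,0]
    - [0,0.005,0,0.0002,0,0,0]
    - [0,0,0,0,0,0,0]
    - [0,0,0,0,0,0,0]

```text
time_s: 12.0
ee_pos: [0.5582, -0.0175, 0.0348]
orientation: [-0.006, 0.882, 0.471, 0.011]
force: [2.8, 0.3, -2.8]
gripper_width: 0.0106
grasp_force: 88.7
```

The bar is through the hole: the nose is about 50 mm past centre and the gap beside the head is too narrow for it. I'll re-grip nearer the tail and push it further.

Request:
drive_tool:
  series:
    - [0.35,0,0,0,0,0,0]
    - [0.35,0,0,0,0,0,0]
    - [0.35,0,0,0,0,0,0]
    - [0.35,0,0,0,0,0,0]
    - [0.35,-0.012,0,0.003,0,0,0]
    - [0.35,-0.013,0,0.003,0,0,0]
    - [0.35,-0.012,0,0.002,0,0,0]
    - [0.35,0,0,0,0,0,0]
    - [0,0,0,0,0,0,0]
    - [0,0,0,0,0,0,0]
    - [0,0,0,0,0,0,0]
    - [0,0,0,0,0,0,0]
    - [0,0,0,0,0,0,0]
    - [0,0,0,0,0,0,0]
  grip_force: 60

```text
time_s: 13.17
ee_pos: [0.5372, -0.0486, 0.0259]
orientation: [-0.006, 0.882, 0.471, 0.011]
force: [0.2, -1.0, 1.7]
gripper_width: 0.0097
grasp_force: 58.1
```

```bash
python3 - <<'E'
from h import *
st();save('scene','g.png',(240,160,360,250),6)
E
```

```text
13.17 [ 0.5372 -0.0486  0.0259] [[0.556, 0.831, 0.014], [0.831, -0.556, 0.02], [0.025, 0.0, -1.0]] [ 0.2 -1.   1.7] 0.009693507876513184 58.09140980243683
```

View pics/g.png

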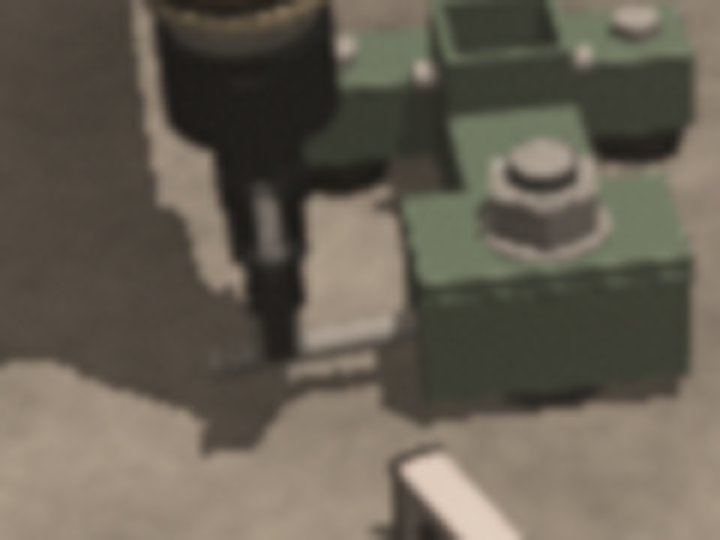

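The bar goes into the mouth, drooping a little, and is gripped near the tail. I'll level it and push it 36 mm further.

Request:
drive_tool:
  series:
    - [0,0,0,-0.003,0,0,0]
    - [0,0,0,-0.003,0,0,0]
    - [0,0.006,0,0,0,0,0]
    - [0,0.006,0,0,0,0,0]
    - [0,0.006,0,0,0,0,0]
    - [0,0.006,0,0,0,0,0]
    - [0,0.006,0,0,0,0,0]
    - [0,0.006,0,0,0,0,0]
    - [0,0,0,0,0,0,0]
    - [0,0,0,0,0,0,0]

```text
time_s: 14.05
ee_pos: [0.5576, -0.0181, 0.0327]
orientation: [-0.006, 0.882, 0.471, 0.011]
force: [1.0, 0.2, -1.4]
gripper_width: 0.0102
grasp_force: 58.3
```

Request:
drive_tool:
  series:
    - [0.35,0,0,0,0,0,0]
    - [0.35,0,0,0,0,0,0]
    - [0.35,0,0,0,0,0,0]
    - [0.35,0,0,0,0,0,0]
    - [0.35,-0.01,0,0,0,0,0]
    - [0.35,-0.01,0,0,0,0,0]
    - [0.35,0,0,-0.02,0,0,0]
    - [0.35,0,0,-0.04,0,0,0]
    - [0.7,0,0,-0.04,0,-1.4,0]
    - [0.7,0,0,-0.04,0,0,0]
    - [0.7,0,0,0,0,0,0]
    - [0.7,0,0,0,0,0,0]

```text
time_s: 15.05
ee_pos: [0.5449, -0.0387, 0.1739]
orientation: [0.0, 0.882, 0.471, 0.002]
force: [0.2, -0.7, -0.2]
gripper_width: 0.0598
grasp_force: 0.0
```

```bash
python3 - <<'E'
from h import *
st();print(np.round(robot.get_obs()['q'],2))
np.set_printoptions(linewidth=200)
g=cv2.cvtColor(robot.capture('scene'),cv2.COLOR_RGB2GRAY); cv2.imwrite('pics/raw_s.png',g)
print(g[186:204,316:346])
s=np.array([.607,.049,0.])
print(proj('scene',s+[0,0,.0945]),proj('scene',s+[0,0,.116]))
for th in range(0,60,10):
    print(th,[np.round(proj('scene',s+[.0266*np.cos(np.radians(-33.8-th+30+60*k)),.0266*np.sin(np.radians(-33.8-th+30+60*k)),.09]),1) .tolist() for k in range(6)])
E
```

```text
15.05 [ 0.5449 -0.0387  0.1739] [[0.557, 0.83, 0.004], [0.83, -0.557, 0.001], [0.003, 0.002, -1.0]] [ 0.2 -0.7 -0.2] 0.05980604869476221 0.0
[-0.83  0.56  1.15  1.91 -0.6   1.06 -0.02]
[[ 90 110 114 114 115 125 137 138 125 136 151 154 156 158 158 159 159 159 151 129 131 141 127  91  64  58  54  51  47  46]
 [ 81 105 113 115 116 130 153 149 117 113 135 151 156 159 159 158 157 153 141 119 131 151 146 115  99 103 102  92  85  83]
 [ 71 100 113 114 116 131 149 136  96  78 101 129 142 148 151 149 141 127 107  93 126 151 152 131 120 124 125 115 110 108]
 [ 62  93 111 113 118 131 146 136  97  61  63  84  99 105 108 107  98  84  70  77 124 150 150 134 122 122 122 117 116 115]
 [ 57  87 108 115 116 131 145 144 115  79  58  53  57  59  62  63  60  60  68  92 130 149 147 132 121 116 115 116 115 115]
 [ 69  87 107 113 117 126 141 147 139 123  97  76  66  63  63  67  73  86 109 127 143 147 143 130 120 115 114 114 114 115]
 [ 96 103 111 114 112 112 124 140 146 142 130 122 118 107 105 112 119 129 135 137 140 134 123 114 113 115 115 115 114 115]
 [113 112 114 108  96  86  93 107 115 117 117 126 130 
[... 1324 characters left out ...]
95181), np.float64(193.44006886116952)) (np.float64(329.4564106795934), np.float64(186.604379660977))
0 [[336.1, 199.2], [339.6, 193.8], [333.2, 189.6], [323.3, 190.6], [319.6, 195.9], [326.0, 200.3]]
10 [[334.6, 199.8], [339.7, 194.8], [334.7, 190.0], [324.8, 190.0], [319.5, 194.9], [324.4, 199.9]]
20 [[333.0, 200.3], [339.6, 195.8], [336.1, 190.5], [326.3, 189.6], [319.7, 193.9], [322.9, 199.3]]
30 [[331.2, 200.6], [339.1, 196.8], [337.4, 191.2], [328.0, 189.3], [320.2, 193.0], [321.7, 198.6]]
40 [[329.5, 200.6], [338.4, 197.7], [338.4, 192.0], [329.8, 189.2], [321.0, 192.1], [320.7, 197.8]]
50 [[327.7, 200.6], [337.3, 198.5], [339.1, 192.9], [331.5, 189.3], [322.0, 191.3], [320.0, 196.9]]
```

Nut hexagon: the facet edge lies 1.4 px right of centre, so it is turned about 32° from square, and the tool yaw should be about 84°. I'll move over the nut.

Request:
drive_tool:
  series:
    - [0.85,0,0,0,0,0,-7]
    - [0.85,0,0,0,0,0,-7]
    - [0.85,0,0,0,0,0,-7]
    - [0.85,0,0,0,0,0,-7]
    - [0.85,0.0316,0.0167,0,0,0,0]
    - [0.85,0.0316,0.0167,0,0,0,0]
    - [0.85,0.0316,0.0167,0,0,0,0]
    - [0.85,0,0,0.02,0,0,0]
    - [0.85,0,0,0,0,0,0]
    - [0.85,0,0,0,0,0,0]

```text
time_s: 15.93
ee_pos: [0.6019, 0.0506, 0.15]
orientation: [-0.001, 0.742, 0.67, -0.002]
force: [-0.8, -0.3, -0.8]
gripper_width: 0.0726
grasp_force: 0.0
```

```bash
python3 - <<'E'
from h import *
st();print(np.round(robot.get_obs()['q'],2))
a=robot.capture('top')[:,:,::-1];b=robot.capture('scene')[:,:,::-1]
f=lambda im,x,y,w,h,s:cv2.resize(im[y:y+h,x:x+w],None,fx=s,fy=s,interpolation=cv2.INTER_CUBIC)
cv2.imwrite('pics/h.png',np.hstack([f(a,280,180,60,80,6),f(b,290,140,70,80,6)]))
E
```

```text
15.93 [0.6019 0.0506 0.15  ] [[0.102, 0.995, -0.005], [0.995, -0.102, -0.002], [-0.002, -0.004, -1.0]] [-0.8 -0.3 -0.8] 0.07263016581245 0.0
[-0.81  0.62  0.95  1.78 -0.58  1.05  0.25]
```

View pics/h.png

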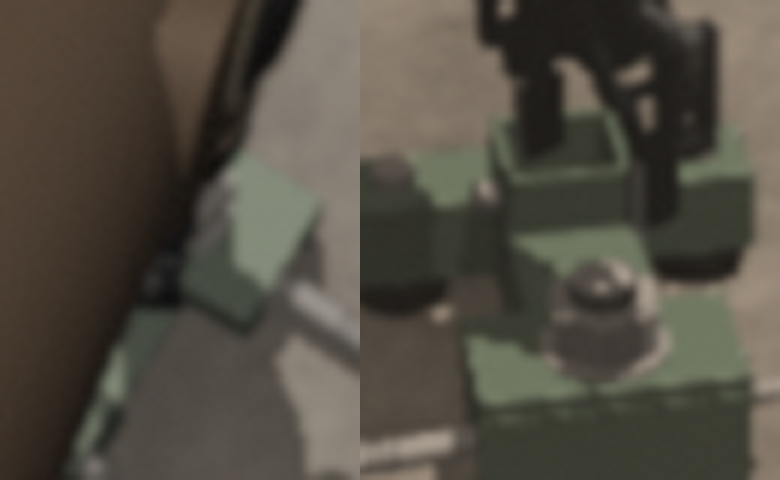

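The bar shows on both sides of the bracket, at (440,440) and (765,395), and the fingers are centred over the nut in the scene view. Descend and grip.

Request:
drive_tool:
  series:
    - [0.85,0,0.002,0.02,0,0,0]
    - [0.85,0,0,0.015,0,0,0]
    - [0.85,0,0,0.015,0,0,0]
    - [0.85,0,0,0.01,0,0,0]
    - [0.85,0,0,0,0,0,0]
    - [0.85,0,0,0,0,0,0]

```text
time_s: 16.53
ee_pos: [0.6056, 0.0508, 0.0922]
orientation: [-0.0, 0.742, 0.67, -0.0]
force: [0.4, 0.5, 1.1]
gripper_width: 0.0728
grasp_force: 0.0
```

Request:
drive_tool:
  series:
    - [0.3,0,0,0,0,0,0]
    - [0.3,0,0,0,0,0,0]
    - [0.3,0,0,0,0,0,0]
    - [0.3,0,0,0,0,0,0]
    - [0.3,0,0,0,0,0,0]
    - [0.3,0,0,0,0,0,0]
    - [0.3,0,0,0,0,0,0]
  grip_force: 50

```text
time_s: 17.12
ee_pos: [0.6064, 0.0512, 0.0936]
orientation: [0.0, 0.742, 0.67, 0.001]
force: [-1.7, 0.3, 6.1]
gripper_width: 0.0451
grasp_force: 49.7
```

```bash
python3 - <<'E'
from h import *
st();print(np.round(robot.get_obs()['q'],2),robot.get_obs()['ft_torque'])
E
```

```text
17.12 [0.6064 0.0512 0.0936] [[0.101, 0.995, 0.002], [0.995, -0.101, 0.001], [0.001, 0.002, -1.0]] [-1.7  0.3  6.1] 0.045066341236163474 49.74895932013169
[-0.76  0.69  0.89  1.81 -0.65  0.96  0.3 ] [-0.02978356  0.4078541   0.05726771]
```

The grip reads 45 mm, so it is on the flats. Turn clockwise.

Request:
drive_tool:
  series:
    - [0.3,0,0,0,0,0,0]
    - [0.3,0,0,0,0,0,2]
    - [0.3,0,0,0,0,0,3]
    - [0.3,0,0,0,0,0,3]
    - [0.3,0,0,0,0,0,3]
    - [0.3,0,0,0,0,0,3]
    - [0.3,0,0,0,0,0,3]
    - [0.3,0,0,0,0,0,3]
    - [0.3,0,0,0,0,0,3]
    - [0.3,0,0,0,0,0,3]
    - [0.3,0,0,0,0,0,3]
    - [0.3,0,0,0,0,0,3]
    - [0.3,0,0,0,0,0,3]
    - [0.3,0,0,0,0,0,3]
    - [0.3,0,0,0,0,0,3]
    - [0.3,0,0,0,0,0,0]
  grip_force: 80

```text
time_s: 18.45
ee_pos: [0.607, 0.0509, 0.0938]
orientation: [0.001, 0.93, 0.367, 0.001]
force: [-1.4, -0.8, 6.9]
gripper_width: 0.0439
grasp_force: 80.1
```

```bash
cat >> h.py <<'E'
def nut():
    o=robot.get_obs();q=np.array(o['orientation']);M=R.from_quat(q[[1,2,3,0]]).as_matrix()
    print('yaw',np.degrees(np.arctan2(M[1,0],M[0,0])),np.round(o['ee_pos'],4),np.round(o['force'],1),'tau',np.round(o['ft_torque'],2),o['gripper_width'],'q',np.round(o['q'],2),o['time_s'])
E
python3 -c "
from h import *
nut()"
```

```text
yaw 43.01894005104734 [0.607  0.0509 0.0938] [-1.4 -0.8  6.9] tau [-0.16  0.19  0.12] 0.04385924288289433 q [-0.85  0.78  1.06  1.82 -0.8   1.04 -0.29] 18.45
```

Request:
drive_tool:
  series:
    - [0.3,0,0,0,0,0,2]
    - [0.3,0,0,0,0,0,2]
    - [0.3,0,0,0,0,0,2]
    - [0.3,0,0,0,0,0,2]
    - [0.3,0,0,0,0,0,2]
    - [0.3,0,0,0,0,0,2]
    - [0.3,0,0,0,0,0,0]

```text
time_s: 19.03
ee_pos: [0.6071, 0.0507, 0.0938]
orientation: [0.001, 0.963, 0.268, 0.001]
force: [1.0, -1.6, 6.6]
gripper_width: 0.0439
grasp_force: 81.5
```

```bash
python3 -c "
from h import *
nut()"
```

```text
yaw 31.07641567997928 [0.6071 0.0507 0.0938] [ 1.  -1.6  6.6] tau [-0.24  0.09  0.12] 0.0439116509087167 q [-0.87  0.81  1.11  1.82 -0.84  1.06 -0.47] 19.0333
```

```bash
python3 - <<'E'
from h import *
np.set_printoptions(linewidth=220)
a=cv2.imread('pics/raw_s.png',0);g=cv2.cvtColor(robot.capture('scene'),cv2.COLOR_RGB2GRAY);cv2.imwrite('pics/raw_s2.png',g)
print(a[198:214,352:376:1]);print(g[198:214,352:376])
s=np.array([.607,.050,.04]);
for r in(0,.1,.2,.3,.5):
    y=np.radians(90-33.8)-r; d=np.array([np.cos(y),np.sin(y),0])
    print(r,np.round(proj('scene',s+.087*d),1),np.round(proj('scene',s-.113*d),1))
E
```

```text
[[117 124 130 131 132 133 131 131 130 130 129 128 128 130 131 130 131 133 134 132 129 128 127 126]
 [116 120 121 126 131 131 129 129 129 129 130 130 130 130 130 131 132 134 132 131 129 128 129 127]
 [115 116 117 125 131 132 130 128 129 129 129 131 131 130 131 130 133 134 134 132 130 129 129 129]
 [115 114 115 124 132 132 131 128 127 128 130 131 131 131 131 132 134 134 134 132 130 129 128 127]
 [110 103 100 112 128 134 135 133 132 131 131 131 133 132 133 133 134 134 133 133 131 129 127 126]
 [ 84  78  79 103 131 143 146 148 145 136 132 132 133 134 135 134 133 133 134 133 132 130 128 125]
 [ 68  66  72 104 134 146 146 146 141 133 130 130 132 133 134 134 134 133 133 134 135 134 133 131]
 [ 78  73  74  93 115 124 122 118 119 123 127 129 131 133 134 135 134 134 134 137 137 140 138 137]
 [ 73  70  68  78  91  99 102 109 117 125 130 132 132 132 133 134 134 135 134 137 138 140 139 138]
 [ 62  61  66  84 101 109 114 121 128 131 133 134 133 133 133 134 135 135 135 135 136 135 134 133]
 [ 60  60  68  98 119 125 126 128 129 131 131 131 131 131 131 133 134 135 135 134 133 133 131 130]
 [ 60  60  
[... 1527 characters left out ...]
3 132 133 135 136 136 136 136 134 133 132 133]
 [ 61  59  65  82  96 101 105 112 115 117 125 128 129 127 129 130 134 136 137 137 137 134 133 130]
 [ 60  60  66  89 106 110 116 122 125 126 126 126 125 125 126 127 131 135 138 139 138 136 135 133]
 [ 60  60  70 100 117 121 122 124 126 126 126 126 125 124 125 126 130 134 136 137 138 136 134 133]
 [ 60  60  69 103 121 121 120 121 123 125 127 128 129 129 128 129 130 132 134 135 134 135 133 132]
 [ 59  59  70 103 119 120 119 119 122 124 127 130 131 131 129 129 130 133 133 133 133 132 130 130]]
0 [361.9 206.7] [288.3 214.6]
0.1 [362.4 208.5] [288.1 212.1]
0.2 [362.6 210.4] [288.3 209.6]
0.3 [362.5 212.4] [289.  207.2]
0.5 [361.3 216.2] [291.4 202.5]
```

The bar's nose moved down 4 px, which is about 0.2 rad of rock, so the bar is braced. Keep turning.

Request:
drive_tool:
  series:
    - [0.3,0,0,0,0,0,2]
    - [0.3,0,0,0,0,0,2]
    - [0.3,0,0,0,0,0,2]
    - [0.3,0,0,0,0,0,0]

```text
time_s: 19.42
ee_pos: [0.6071, 0.0506, 0.0938]
orientation: [0.001, 0.976, 0.217, 0.001]
force: [0.4, -1.6, 7.9]
gripper_width: 0.0441
grasp_force: 82.2
```

```bash
python3 -c "
from h import *
nut()"
```

```text
yaw 25.072545822558112 [0.6071 0.0506 0.0938] [ 0.4 -1.6  7.9] tau [-0.27  0.03  0.12] 0.044105627259346455 q [-0.88  0.83  1.13  1.82 -0.86  1.08 -0.55] 19.4167
```

Request:
drive_tool:
  series:
    - [0.3,0,0,0,0,0,2]
    - [0.3,0,0,0,0,0,2]
    - [0.3,0,0,0,0,0,0]

```text
time_s: 19.67
ee_pos: [0.6071, 0.0505, 0.0938]
orientation: [0.001, 0.983, 0.184, 0.001]
force: [-0.2, -3.7, 6.9]
gripper_width: 0.0441
grasp_force: 81.3
```

```bash
python3 -c "
from h import *
nut()"
```

```text
yaw 21.20986448935362 [0.6071 0.0505 0.0938] [-0.2 -3.7  6.9] tau [-0.53 -0.01  1.15] 0.04411558095287226 q [-0.88  0.84  1.14  1.82 -0.87  1.09 -0.61] 19.6667
```

Torque jumped to 1.15 N m at about the expected angle. A little more to seat it, then check.

Request:
drive_tool:
  series:
    - [0.3,0,0,0,0,0,1.5]
    - [0.3,0,0,0,0,0,1.5]
    - [0.3,0,0,0,0,0,0]
    - [0.3,0,0,0,0,0,0]
    - [0.3,0,0,0,0,0,0]
    - [0.3,0,0,0,0,0,0]

```text
time_s: 20.17
ee_pos: [0.6088, 0.0512, 0.094]
orientation: [0.001, 0.987, 0.159, 0.003]
force: [4.9, -2.6, 1.3]
gripper_width: 0.0432
grasp_force: 84.6
```

```bash
python3 -c "
from h import *
nut()"
```

```text
yaw 18.316100459946824 [0.6088 0.0512 0.094 ] [ 4.9 -2.6  1.3] tau [-0.2  -1.67  1.  ] 0.04322176209278261 q [-0.89  0.84  1.15  1.82 -0.88  1.09 -0.65] 20.1667
```

```bash
python3 - <<'E'
from h import *
g=cv2.cvtColor(robot.capture('scene'),cv2.COLOR_RGB2GRAY)
for f in('raw_s.png','raw_s2.png'):print(f,cv2.imread('pics/'+f,0)[200:213,356:359].mean(1).round())
print(g[200:213,356:359].mean(1).round())
np.set_printoptions(linewidth=200);print(g[190:202,316:346])
E
```

```text
raw_s.png [131. 132. 132. 140. 142. 120.  97. 108. 123. 127. 125. 121. 119.]
raw_s2.png [132. 133. 131. 129. 128. 131. 148. 150. 122. 101. 111. 120. 121.]
[132. 133. 131. 129. 128. 127. 132. 148. 135. 104. 104. 118. 120.]
[[ 46  52  57  59  61  62  49  34  29  30  30  33  46  62  63  61  59  59  68  93 134 155 150 135 122 117 116 116 115 115]
 [ 49  53  57  58  61  63  49  34  29  29  30  33  48  62  63  67  73  86 110 130 149 157 147 130 119 115 115 115 115 115]
 [ 55  55  59  59  60  60  49  34  29  30  30  34  48  62  72 101 119 129 138 142 147 144 127 116 116 115 115 115 115 115]
 [ 58  59  60  60  61  60  48  34  30  29  30  36  49  63  75 113 133 136 128 120 118 110 100 111 118 117 115 115 115 115]
 [ 59  58  59  60  64  66  52  34  31  30  30  34  49  62  74 107 121 116 101  91  90  86  91 116 130 123 116 115 115 115]
 [ 58  59  59  63  70  71  56  39  31  31  30  35  48  63  74  93 100  92  83  82  81  81  90 123 141 132 118 115 115 115]
 [ 60  59  60  65  73  74  62  49  40  36  34  36  49  64  76  82  83  81  80  82  82  81  89 124 146 138 121 116 116 115]
 [ 60  60  60  65  74  75  65  58  52  50  45  44  53  64  72  77  80  80  80  81  81  80  90 124 147 139 123 116 115 116]
 [ 59  60  60  64  72  75  66  61  59  59  57  55  58  62  67  75  79  81  82  82  82  85  99 128 142 132 120 116 115 115]
 [ 60  60  60  62  69  73  69  65  63  61  61  60  60  60  66  73  79  80  80  83  92 109 128 138 129 118 116 115 115 115]
 [ 60  59  59  61  63  68  71  72  71  69  66  64  61  62  66  74  84  90  93 100 117 134 139 132 116 111 115 115 116 116]
 [ 62  58  59  59  60  62  65  69  72  74  74  75  79  81  84  91 104 121 127 128 130 126 120 116 113 114 115 116 116 116]]
```

The nut's edge image shows about 60° of turn while the tool turned 66°, so the pads have slipped a little against the stop. I'll re-grip square with more force and confirm the stop.

Request:
drive_tool:
  series:
    - [0.75,0,0,0,0,0,0]
    - [0.75,0,0,0,0,0,0]
    - [0.75,0,0,0,0,0,0]
    - [0.75,0,0,0.002,0,0,-5]
    - [0.75,0,0,0.002,0,0,0]
    - [0.75,0,0,0,0,0,0]
    - [0.3,0,0,0,0,0,0]
    - [0.3,0,0,0,0,0,0]
    - [0.3,0,0,0,0,0,0]
    - [0.3,0,0,0,0,0,0]
    - [0.3,0,0,0,0,0,0]
    - [0.3,0,0,0,0,0,0]
  grip_force: 115

```text
time_s: 21.22
ee_pos: [0.6065, 0.0503, 0.0892]
orientation: [0.001, 0.98, 0.2, 0.001]
force: [-0.7, -1.4, 7.2]
gripper_width: 0.0433
grasp_force: 116.4
```

```bash
python3 -c "
from h import *
nut()"
```

```text
yaw 23.0678715649977 [0.6065 0.0503 0.0892] [-0.7 -1.4  7.2] tau [-0.5   0.19  0.06] 0.043289994092078794 q [-0.88  0.84  1.13  1.82 -0.87  1.08 -0.58] 21.2167
```

Request:
drive_tool:
  series:
    - [0.3,0,0,0,0,0,1.5]
    - [0.3,0,0,0,0,0,1.5]
    - [0.3,0,0,0,0,0,1.5]
    - [0.3,0,0,0,0,0,0]

```text
time_s: 21.55
ee_pos: [0.6065, 0.0503, 0.0892]
orientation: [0.001, 0.987, 0.162, 0.001]
force: [-0.5, -3.0, 7.1]
gripper_width: 0.0436
grasp_force: 116.4
```

```bash
python3 -c "
from h import *
nut()"
```

```text
yaw 18.63852064446388 [0.6065 0.0503 0.0892] [-0.5 -3.   7.1] tau [-0.52  0.21  1.22] 0.043568385662234914 q [-0.88  0.85  1.15  1.82 -0.88  1.09 -0.65] 21.55
```

Request:
drive_tool:
  series:
    - [0.3,0,0,0,0,0,1.5]
    - [0.3,0,0,0,0,0,1.5]
    - [0.3,0,0,0,0,0,0]
    - [0.3,0,0,0,0,0,0]
    - [0.3,0,0,0,0,0,0]

```text
time_s: 21.97
ee_pos: [0.6065, 0.0503, 0.0892]
orientation: [0.002, 0.99, 0.139, 0.0]
force: [0.1, -4.2, 6.7]
gripper_width: 0.0433
grasp_force: 116.5
```

```bash
python3 - <<'E'
from h import *
nut()
g=cv2.cvtColor(robot.capture('scene'),cv2.COLOR_RGB2GRAY)
print(g[200:213,356:359].mean(1).round())
E
```

```text
yaw 15.925982128521051 [0.6065 0.0503 0.0892] [ 0.1 -4.2  6.7] tau [-0.73  0.23  2.91] 0.04330664253366738 q [-0.89  0.86  1.16  1.82 -0.89  1.09 -0.69] 21.9667
[132. 133. 131. 130. 128. 125. 127. 145. 144. 114. 101. 112. 119.]
```

2.9 N m with the bar still braced: the nut is hard down. Release and lift clear.

Request:
drive_tool:
  series:
    - [0.85,0,0,0,0,0,0]
    - [0.85,0,0,0,0,0,0]
    - [0.85,0,0,0,0,0,0]
    - [0.85,0,0,0,0,0,0]
    - [0.85,0,0,-0.01,0,0,0]
    - [0.85,0,0,-0.03,0,0,0]
    - [0.85,0,0,-0.04,0,0,0]
    - [0.85,0,0,-0.04,0,0,0]
    - [0.85,0,0,-0.03,0,0,0]
    - [0.85,0,0,0,0,0,0]
    - [0.85,0,0,0,0,0,0]
    - [0.85,0,0,0,0,0,0]

```text
time_s: 23.02
ee_pos: [0.6055, 0.0516, 0.2382]
orientation: [-0.0, 0.991, 0.136, -0.0]
force: [-0.0, 0.5, -0.7]
gripper_width: 0.0725
grasp_force: 0.0
```

```bash
python3 - <<'E'
from h import *
st()
np.set_printoptions(linewidth=200)
g=cv2.cvtColor(robot.capture('scene'),cv2.COLOR_RGB2GRAY)
print(g[200:213,356:359].mean(1).round());print(g[194:200,316:346])
E
```

```text
23.02 [0.6055 0.0516 0.2382] [[0.963, 0.27, -0.0], [0.27, -0.963, 0.001], [0.0, -0.001, -1.0]] [-0.   0.5 -0.7] 0.07253465643603191 0.0
[131. 131. 130. 128. 127. 124. 130. 149. 139. 105. 103. 116. 119.]
[[114 114 111  97  79  69  67  69  74  77  82  93 106 119 127 125 124 117 100  90  87  84  87 104 121 121 115 113 115 114]
 [114 114 110  91  74  69  64  63  62  63  64  67  77  92  97  95  95  90  83  82  82  81  86 110 132 129 118 114 114 114]
 [114 114 110  94  80  74  67  64  63  63  63  63  65  67  70  74  79  81  81  80  81  81  86 112 139 136 121 114 114 114]
 [113 114 113 104  89  76  67  64  62  63  64  64  64  65  65  72  78  80  80  81  81  81  87 113 140 137 121 115 115 113]
 [114 114 112 102  91  78  68  63  63  63  64  64  64  64  65  73  79  81  81  81  81  84  98 123 138 131 119 114 114 114]
 [114 114 113 105  96  85  83  82  77  70  65  63  63  64  65  74  78  79  80  85  92 108 126 136 126 116 115 114 114 114]]
```

```bash
python3 -c "
from bench import robot
print(robot.sign_off())"
```

```text
the job is handed in; nothing more can be done
None
```

I pushed the bar right through the screw head (nose about 85 mm past centre), turned the locknut clockwise onto its stop (2.9 N m), and handed the job in at 23 s; the screw rocked only about 0.25 rad by the camera, and no verdict came back.

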